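Show the helper the next body repair

ROBOT

A 6-joint arm with a two-finger parallel gripper is mounted at the origin on the work surface. World frame = base frame: x ahead of the robot, y to its left, z up, the work surface at z = 0. Lengths are in m, angles in rad, forces in N, time in s.
With the tool pointing down it reaches from about 0.3 to 0.75 m from the base axis. Payload 8.5 kg.
Tool frame: the origin (TCP) lies at the very end of the fingers, on their centre line; the grasp point (between the pads) lies 19 mm behind it; z points along the fingers, y is the line along which they close (so a half turn about z gives the same grasp; the last joint's range is limited). The gripper opens to 85 mm and grips with 20 to 120 N. Pads are 22 mm wide; open, the fingers measure 114 mm over their backs; the gripper's body (76 mm by 85 mm) begins 54 mm behind the grasp point. The pads swing forward as they close: fully open they stand 13 mm farther back than shut.
Start: joints at [-1.525, 0.381, 1.297, -0, 1.464, -0.215], TCP at [0.142, -0.531, 0.231] pointing down, gripper open.
Joint ranges: [-3.11, 3.11], [-0.89, 2.33], [0.22, 2.48], [-1.42, 4.56], [0.17, 2.85], [-2.88, 2.88]. Speed limits (rad/s): [2.39, 2.39, 3.14, 3.14, 3.14, 3.14].

INTERFACE

Orientations are given as a unit quaternion [w, x, y, z].
In Python, from station import ctrl, grab_frame, search_frame gives the robot as it stands. Calls block until the motion is done:
- ctrl.move_to(position, orientation): joint-space move of the TCP to a pose.
- ctrl.movel(position, feed=0.15, attitude=None): straight line of the TCP; attitude=None keeps the orientation; feed is the mean speed in m/s.
- ctrl.move_joints(angles): joint-space move.
- ctrl.move_gripper(opening, newtons=None): finger opening in m; newtons is the grip in N (None keeps the last); returns when the fingers have stopped.
- ctrl.pause(seconds).
- ctrl.ik(position, orientation): joint angles nearest the present ones, or None.
- ctrl.state(): the state.
- grab_frame(name): name is "scene" or "side" or "wrist"; returns a dict with "img" (384x512x3 uint8, red, green, blue), "fov_y" (degrees; the focal length in pixels is half the picture's height over the tangent of half this angle, whatever the lens; pixels are square), "cx", "cy" (the principal point, pixels), "extrinsics" (4x4, takes a point from camera to world coordinates); the wrist camera has in their place "hand_eye" (4x4, takes a point from camera to tool coordinates, whose origin is the TCP and whose axes are the flange's). Camera axes: x right, y down, z forward; pixel columns grow to the right and rows downward; lengths in m; the calibration is good to about 2 mm. A picture is of the moment at which its call begins: read the wrist's pose just before it. There is no depth.
A pose or a line that the arm cannot do raises ctrl.Unreachable and nothing moves.
- ctrl.close_job(): hands the job in; it is judged then, once.
Trained networks look in a picture, given as the dict that the camera call returned (one of the last four; its "shot" number tells which), for a name from the list of things; names that differ only in an ending like _2 or _b are one class to them, and where a whole thing is asked for, a point or a joint stands for the part that bears it (a point fixed in the world has none). Each returns a list of dicts, best first, with "conf" (0 to 1); they miss things now and then, are a little off and sometimes report something else, mostly with a low value. They report only what shows in the picture. A call takes as long as a camera call.
- search_frame(picture, name): "box" ([centre column, centre row, width, height] in pixels, round what is visible of it).
The state is a dict: "clock": time; "joint_pos": joint angles; "joint_velocities": joint speeds; "effort": joint torques, N m; "ee_pos": TCP position; "tool_rot": TCP orientation; "wrist_force": force on the tool from outside, world axes, zero at the start; "torque": the same for the moment, N m; "finger_gap": finger opening in m; "gripper_force": force on a finger pad.
Only numpy, scipy, OpenCV 4.12 (cv2) and the standard library are available. Lean on these libraries where they do the work, as an engineer would, in place of code of your own. Each camera call takes 0.05 s, during which the arm holds its last target. There are 200 camera calls.

TASK

Show your helper what to do next: switch on the inspection lamp by gently pressing down the green-dotted end of its white rocker switch, then point for two seconds at the flux jar, the one with the green lid, with the fingertips straight above its lid, a finger's width or two off it. Last, point in the same way for two seconds at the bare-metal patch on the dark wing panel, and finish still pointing there. Touch nothing but the switch: the bare metal is degreased, and the jars and tools stay where they are.

Things in the scene. Friction and masses are not known exactly. Their poses are not given: they have to be found in the camera images.
- lamp: the inspection lamp, fixed: black base 240 x 120 x 30 mm, rocker switch at its front (-x) end, short steel gooseneck 95 mm behind its centre carrying a 160 mm wide LED head, 190 mm above the table at its top, behind the base's far end. Origin: centre of the base's underside; x runs from the switch towards the gooseneck
- switch_on_end (a point): the green dot on the white rocker switch (56 mm along the lamp's x, 42 mm wide, pivot in its middle, 19 mm from the dot, on a grey frame whose top is 40 mm above the table). The point lies on the rocker's upper face, about 55 mm above the table when off; press here, straight down. It turns with the rocker
- switch (a joint): angle of the rocker, rad: 0 off (dotted end up), 0.24 fully on (dotted end down, the dot about 4.5 mm lower); it needs about 2.5 N at the dot and stays where it is left. It counts as on above 0.17
- flux_jar: The flux jar: glass jar 64 mm across and 85 mm tall with a green screw lid; origin at the centre of its underside (the lid's top is 85 mm above it), z up. One of three like jars that stand in a row and may swap places.
- black_jar: The black-lidded jar: glass jar 64 mm across and 85 mm tall with a black screw lid; origin at the centre of its underside (the lid's top is 85 mm above it), z up. Leave alone.
- white_jar: The white-lidded jar: glass jar 64 mm across and 85 mm tall with a white screw lid; origin at the centre of its underside (the lid's top is 85 mm above it), z up. Leave alone.
- panel: wheel-arch section of a car wing in dark grey primer, fixed, lying flat on two wooden battens: 340 mm along its y, 240 mm along x at its widest, an arch cut from the edge facing the robot, a low swage line along the other edge. Origin: on the table under its middle; its upper face is 50 mm above the table
- bare_patch: the bare-metal patch on the panel: bright silver, roundish, about 55 mm across, flush with the panel. Origin: its centre, on the panel's upper face (50 mm above the table), z up. Not to be touched. It may be at either end or in the middle of the row of three patches
- yellow_patch: patch of yellow filler on the panel, about 55 mm across; origin at its centre on the panel's face. Not the one to point at
- red_patch: patch of red stopper on the panel, about 50 mm across; origin at its centre on the panel's face. Not the one to point at
- paddle: wooden soldering paddle lying flat, 235 mm long, 58 mm wide, 30 mm tall; origin under the neck between blade (+x) and handle. Leave alone
- body_file: body file lying at the back: steel blade 355 x 36 mm, aluminium knob (+x end) 62 mm tall and handle (-x end) 102 mm tall; origin under its middle. Leave alone
- sanding_block: wooden sanding block 120 x 45 x 25 mm; origin at the centre of its underside. Leave alone
- scraper: scraper with a white handle, 250 mm long along x, 22 mm tall; origin on the table under where handle (-x) and blade (+x) meet. Leave alone

How it is judged:
By the outcome, as a careful person would: the job done as asked, in the order asked, and still so for the second after the job is handed in, with the robot touching nothing.
It also fails if it takes over 54 s, if anything falls off the work surface, if the arm or the gripper's body presses on something with over 40 N, if the wrist force passes 120 N, or if a joint passes its speed limit or range.

## Working session

There is one attempt and no reset: what is moved stays moved. The work goes in short steps, each a Python script; the robot and the scene stay as the last script left them, time stands still between calls to the robot, and variables do not carry over. Pictures are saved under pics/ and viewed, at most 10 in all, crops included, and the job is handed in when it is done.

```bash
mkdir -p pics; cat > h.py <<'E'
import numpy as np, cv2
from station import ctrl, grab_frame, search_frame
from scipy.spatial.transform import Rotation as R
def cam(p, st=None):
    if "extrinsics" in p: return np.array(p["extrinsics"])
    T=np.eye(4); q=np.array(st["tool_rot"]); T[:3,:3]=R.from_quat(q[[1,2,3,0]]).as_matrix(); T[:3,3]=st["ee_pos"]
    return T@np.array(p["hand_eye"])
def f(p): return p["img"].shape[0]/2/np.tan(np.radians(p["fov_y"])/2)
def ray(p,T,u,v,z):
    d=T[:3,:3]@np.array([(u-p["cx"])/f(p),(v-p["cy"])/f(p),1]); o=T[:3,3]
    return o+d*(z-o[2])/d[2]
def save(p,n): cv2.imwrite(f"pics/{n}.png",p["img"][:,:,::-1])
E
python3 - <<'E'
from h import *
for n in ("scene","side"):
    p=grab_frame(n); save(p,n+"0"); T=cam(p); print(n,T[:3,3].round(3),p["fov_y"])
    for o,z in (("switch_on_end",.055),("lamp",.03),("flux_jar",.085),("black_jar",.085),("white_jar",.085),("bare_patch",.05),("yellow_patch",.05),("red_patch",.05)):
        for r in search_frame(p,o)[:2]:
            b=r["box"]; print(o,round(r["conf"],2),np.round(b),ray(p,T,b[0],b[1],z).round(3))
print(ctrl.state())
E
```

```text
scene [1.406 0.053 0.955] 48.34193804866909
switch_on_end 0.59 [188. 226.  20.  17.] [ 0.672 -0.166  0.055]
switch_on_end 0.21 [310. 214. 128.  69.] [0.615 0.167 0.055]
lamp 0.78 [183. 256.  65.  79.] [ 0.753 -0.168  0.03 ]
lamp 0.49 [385. 159.  53.  45.] [0.349 0.423 0.03 ]
flux_jar 0.89 [126. 199.  28.  32.] [ 0.608 -0.346  0.085]
flux_jar 0.44 [314. 207.  15.  15.] [0.616 0.176 0.085]
black_jar 0.77 [170. 180.  26.  31.] [ 0.527 -0.238  0.085]
black_jar 0.26 [350. 213.  19.  14.] [0.635 0.272 0.085]
white_jar 0.69 [218. 174.  20.  34.] [ 0.496 -0.1    0.085]
bare_patch 0.55 [350. 213.  19.  14.] [0.604 0.279 0.05 ]
bare_patch 0.27 [182. 257.  60.  81.] [ 0.77  -0.166  0.05 ]
yellow_patch 0.77 [275. 200.  20.  16.] [0.564 0.07  0.05 ]
red_patch 0.58 [313. 207.  13.  15.] [0.585 0.178 0.05 ]
side [0.245 1.312 0.956] 44.98436526455467
lamp 0.92 [213. 163.  90.  64.] [ 0.807 -0.253  0.03 ]
flux_jar 0.75 [279. 158.  13.  28.] [ 0.538 -0.271  0.085]
black_jar 0.56 [292. 174.  20.  33.] [ 0.469 -0.161  0.085]
bare_patch 0.52 [223. 249.  16.  10.] [0.597 0.276 0.05 ]
yellow_patch 0.48 [233. 240.  99.  81.] [0.58  0.225 0.05 ]
red_patch 0.41 [239. 233.  15.  10.] [0.571 0.19  0.05 ]
{'clock': 0.9, 'joint_pos': array([-1.52527074e+00,  3.80571307e-01,  1.29740069e+00, -2.84631286e-06,
        1.46358411e+00, -2.15294805e-01]), 'joint_velocities': array([-0.00103663, -0.00244105,  0.00188866,  0.00016485,  0.00214584,
        0.00015277]), 'effort': array([ 1.08065065e-04, -4.48321474e+01, -2.31465161e+01, -2.53550033e-04,
        4.08708556e-04, -2.04438118e-05]), 'ee_pos': array([ 0.14182929, -0.53138086,  0.23133758]), 'tool_rot': array([ 1.80894823e-05,  9.91508615e-01,  1.30041016e-01, -2.95931828e-06]), 'wrist_force': array([ 0.35102259, -1.09858566,  0.96457248]), 'torque': array([ 0.02440648,  0.00455564, -0.02930056]), 'gripper_force': 0.0, 'finger_gap': 0.08510197507555543}
```

```bash
python3 -c "
import cv2
a=cv2.imread('pics/scene0.png');cv2.imwrite('pics/s1.png',cv2.resize(a[130:310,90:420],None,fx=2.4,fy=2.4,interpolation=3))
a=cv2.imread('pics/side0.png');cv2.imwrite('pics/s2.png',cv2.resize(a[110:310,150:370],None,fx=2.8,fy=2.8,interpolation=3))"
```

```text
(no output)
```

View pics/s1.png

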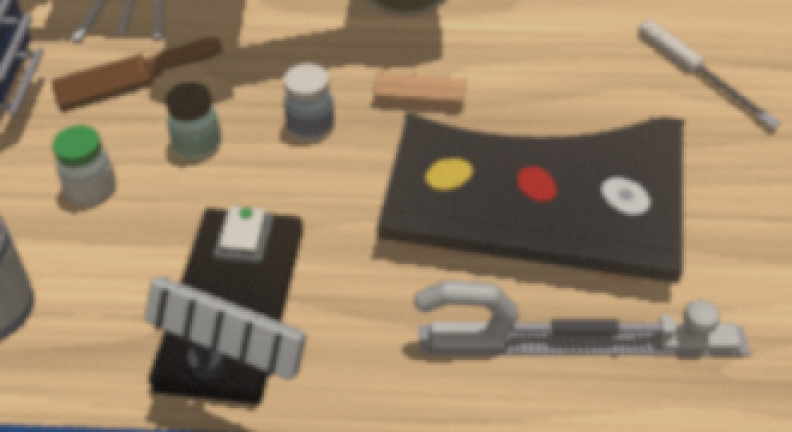

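View pics/s2.png

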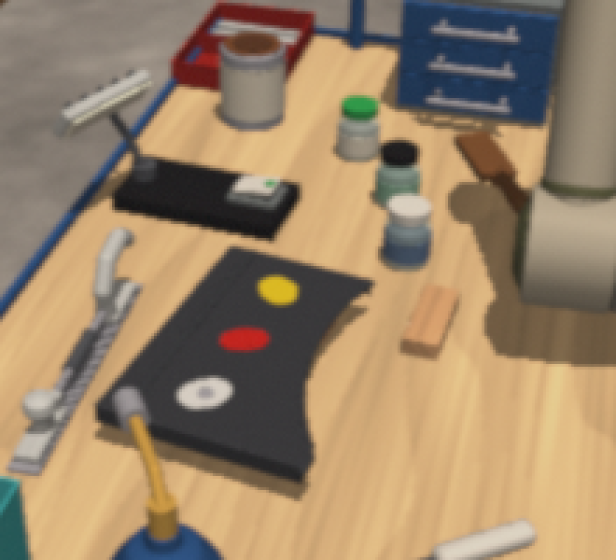

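The scene image shows the row of green, black and white lids. The green lid top is at about (122.5,188), the green dot at (192,218) and the bare-metal patch at (351,211). In the side image the same three are at (279,147.5), (247,175) and (223,250). Next I'll triangulate, then move above the switch for a closer look.

```bash
python3 - <<'E'
from h import *
s,d=grab_frame("scene"),grab_frame("side")
for n,a,b,z in (("dot",(192.1,218.3),(247,175.4),.055),("lid",(122.5,188.3),(278.6,147.5),.085),("patch",(350.8,211.3),(223.2,250.4),.05)):
    print(n,ray(s,cam(s),*a,z).round(3),ray(d,cam(d),*b,z).round(3))
print(ray(s,cam(s),*(np.array([200,365])/2.4+[90,130]),.03).round(3))
q=ctrl.state()["tool_rot"]; w=grab_frame("wrist"); print(np.round(w["hand_eye"],3),w["fov_y"])
D=ray(s,cam(s),192.1,218.3,.055)
ctrl.move_gripper(0.0)
ctrl.move_to([D[0]-.03,D[1],.2],[0,1,0,0])
st=ctrl.state(); w=grab_frame("wrist"); T=cam(w,st); save(w,"w1"); print(st["ee_pos"],st["joint_pos"],st["clock"],st["finger_gap"])
for o,z in (("switch_on_end",.055),("switch",.05),("lamp",.03)):
    for r in search_frame(w,o)[:2]: b=r["box"]; print(o,round(r["conf"],2),np.round(b),ray(w,T,b[0],b[1],z).round(3))
E
```

```text
dot [ 0.645 -0.158  0.055] [ 0.639 -0.157  0.055]
lid [ 0.566 -0.367  0.085] [ 0.56  -0.359  0.085]
patch [0.597 0.283 0.05 ] [0.594 0.283 0.05 ]
[ 0.834 -0.18   0.03 ]
[[-0.    -0.961 -0.276  0.068]
 [ 1.    -0.    -0.001 -0.   ]
 [ 0.    -0.276  0.961 -0.143]
 [ 0.     0.     0.     1.   ]] 71.23939338222424
[ 0.61462868 -0.1588551   0.20005985] [-4.39019770e-01  5.52772943e-01  1.09493893e+00 -1.60784545e-04
  1.49383370e+00  1.13291191e+00] 3.975 0.00019072821953452278
switch_on_end 0.61 [257. 133.  41.  59.] [ 0.662 -0.161  0.055]
switch_on_end 0.45 [329. 276.  55.  74.] [ 0.489 -0.249  0.055]
switch 0.68 [257. 131.  39.  51.] [ 0.663 -0.161  0.05 ]
lamp 0.65 [266.  87. 119. 175.] [ 0.709 -0.171  0.03 ]
```

View pics/w1.png

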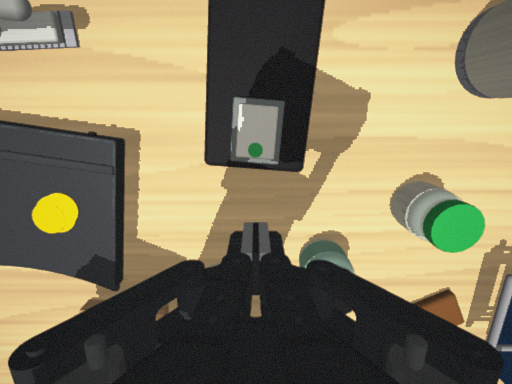

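The wrist view shows the green dot at (255,150) and the green lid at (454,226), with the lamp roughly along +x. I'll refine both by colour, then press with the force monitored.

```bash
python3 - <<'E'
from h import *
st=ctrl.state(); w=grab_frame("wrist"); T=cam(w,st)
hsv=cv2.cvtColor(w["img"],cv2.COLOR_RGB2HSV); m=cv2.inRange(hsv,(45,120,50),(80,255,255))
n,_,S,C=cv2.connectedComponentsWithStats(m)
P={}
for i in range(1,n):
    if S[i,4]>60:
        k="lid" if S[i,4]>1000 else "dot"; P[k]=ray(w,T,*C[i],.085 if k=="lid" else .055); print(k,S[i],C[i],P[k].round(4))
D=P["dot"]; ax=np.array([.19,-.022,0]); ax/=np.linalg.norm(ax)
assert np.hypot(*(D-[.642,-.158,.055])[:2])<.012
X=D-.003*ax
ctrl.movel([X[0],X[1],.085],feed=.12); ctrl.pause(.3)
f0=ctrl.state()["wrist_force"].copy()
for z in np.arange(.060,.0497,-.001):
    ctrl.movel([X[0],X[1],z],feed=.02 if z<.0595 else .08)
    s=ctrl.state(); F=s["wrist_force"]-f0; print(round(z,4),s["ee_pos"].round(4),F.round(2))
    if F[2]>9: break
ctrl.movel([X[0],X[1],.13],feed=.1)
p=grab_frame("scene"); save(p,"a"); q=grab_frame("side"); 
im=np.hstack([cv2.resize(p["img"][190:310,140:240],(400,480),interpolation=3),cv2.resize(q["img"][130:230,180:280],(400,480)[:1]+(480,),interpolation=3)])
cv2.imwrite("pics/after.png",im[:,:,::-1]); print(ctrl.state()["clock"])
E
```

```text
dot [249 143  13  14 145] [255.04137931 149.75172414] [ 0.6439 -0.1585  0.055 ]
lid [ 424  201   61   52 2431] [453.96421226 225.9206088 ] [ 0.5685 -0.3659  0.085 ]
0.06 [ 0.6408 -0.1582  0.0596] [-0.74 -0.01  0.46]
0.059 [ 0.6411 -0.1582  0.0593] [-1.77  0.52 -0.53]
0.058 [ 0.6409 -0.1582  0.058 ] [-0.89 -0.4  -0.42]
0.057 [ 0.6409 -0.1582  0.0569] [-1.4  -0.18 -0.86]
0.056 [ 0.6409 -0.1582  0.056 ] [-0.81 -1.78 -0.5 ]
0.055 [ 0.6408 -0.1582  0.055 ] [-1.48 -0.54  1.38]
0.054 [ 0.6409 -0.1581  0.0539] [-0.78 -0.2   1.2 ]
0.053 [ 0.6409 -0.1582  0.0529] [-1.54  0.32  1.28]
0.052 [ 0.6407 -0.1582  0.052 ] [-3.18  0.01  1.98]
0.051 [ 0.6407 -0.1582  0.0511] [-6.1  -0.69  4.44]
0.05 [ 0.6407 -0.1582  0.0509] [-7.24  1.07 10.24]
9.6667
```

View pics/after.png

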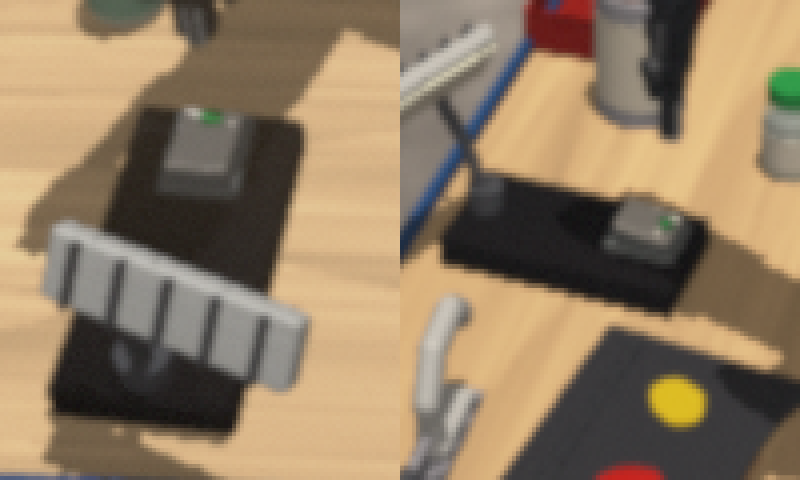

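The rocker is now tilted down at the dotted end. It went through its travel at about 1.3 N and met a firm stop at 10 N with the tip at z = 51 mm, so the switch is on. Next is the flux jar, then a closer look at the patch.

```bash
python3 - <<'E'
from h import *
L=[.567,-.365]
ctrl.movel([*L,.16],feed=.15); ctrl.movel([*L,.108],feed=.1); ctrl.pause(2.6)
print(ctrl.state()["ee_pos"],ctrl.state()["clock"])
p=grab_frame("scene"); q=grab_frame("side")
im=np.hstack([cv2.resize(p["img"][140:240,80:180],(400,400),interpolation=3),cv2.resize(q["img"][90:190,230:330],(400,400),interpolation=3)])
cv2.imwrite("pics/jar.png",im[:,:,::-1])
ctrl.movel([*L,.17],feed=.15); ctrl.movel([.56,.283,.2],feed=.22)
st=ctrl.state(); w=grab_frame("wrist"); T=cam(w,st); save(w,"w2"); print(st["ee_pos"],st["clock"])
for r in search_frame(w,"bare_patch")[:2]: b=r["box"]; print(round(r["conf"],2),np.round(b),ray(w,T,b[0],b[1],.05).round(4))
E
```

```text
[ 0.56699135 -0.36501816  0.10796751] 14.5583
[0.5601241  0.28256369 0.19997004] 18.325
0.66 [256. 142.  51.  52.] [0.5972 0.2812 0.05  ]
```

View pics/jar.png

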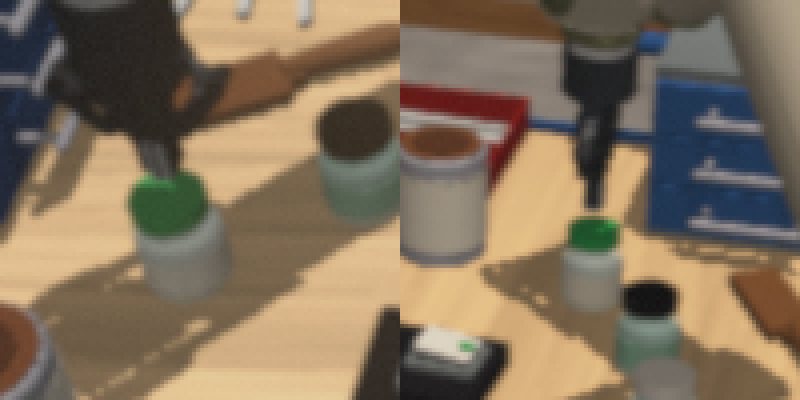

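View pics/w2.png

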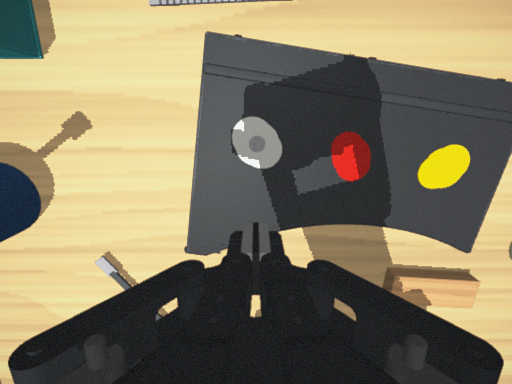

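The fingertips were centred above the green lid with a gap of about 23 mm. The wrist view shows the silver patch at (256,142), i.e. (0.597, 0.282), with red and yellow to its right. Now I'll point at the patch.

```bash
python3 - <<'E'
from h import *
ctrl.movel([.597,.282,.14],feed=.12); ctrl.movel([.597,.282,.074],feed=.08); ctrl.pause(2.6)
print(ctrl.state()["ee_pos"],ctrl.state()["clock"])
p=grab_frame("scene"); q=grab_frame("side")
im=np.hstack([cv2.resize(p["img"][160:260,300:400],(400,400),interpolation=3),cv2.resize(q["img"][110:310,150:350],(400,400),interpolation=3)])
cv2.imwrite("pics/patch.png",im[:,:,::-1])
E
```

```text
[0.59700541 0.28198012 0.07400329] 22.7333
```

View pics/patch.png

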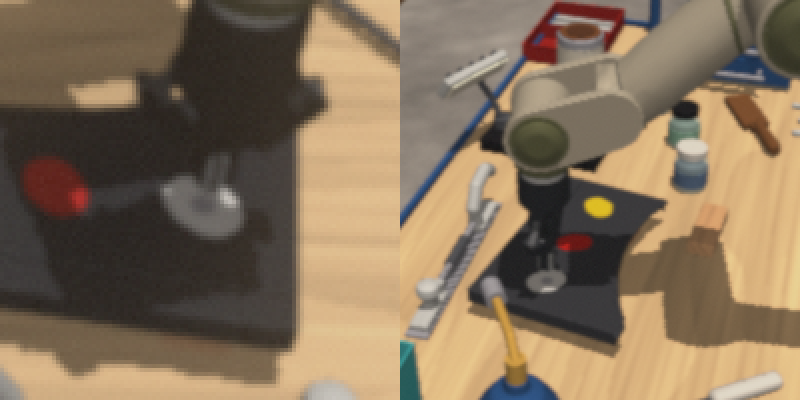

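The fingertips are straight above the silver patch and clear of it, so I'm handing the job in.

```bash
python3 -c "
from station import ctrl
print(ctrl.close_job())"
```

```text
the job is handed in; nothing more can be done
None
```

The job is handed in: I pressed the lamp switch down to its firm stop (about 10 N; no direct reading of the switch angle), pointed 2.6 s about 23 mm above the flux jar's green lid, then 2.6 s about 24 mm above the bare-metal patch, where the arm still points; the camera views showed contact with nothing but the switch.

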